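Hang the seam-inspection mirror in the slant-front tool case

ROBOT

A 6-joint arm with a two-finger parallel gripper is mounted at the origin on the work surface. World frame = base frame: x ahead of the robot, y to its left, z up, the work surface at z = 0. Lengths are in mm, angles in degrees, forces in N, time in s.
With the tool pointing down it reaches from about 300 to 1000 mm from the base axis. Payload 5.1 kg.
Tool frame: the origin (TCP) lies at the centre of the arm's flange, where the gripper is bolted on; the fingertips stand 190 mm ahead of it and the grasp point (between the pads) lies 171 mm ahead of it (ctrl.nose_length is the distance from the TCP to the fingertips, in mm); z points along the fingers, y is the line along which they close (so a half turn about z gives the same grasp; the last joint's range is limited). The gripper opens to 95 mm and grips with 3 to 60 N. Pads are 20 mm wide; open, the fingers measure 119 mm over their backs; the gripper's body (75 mm by 180 mm) begins 59 mm behind the grasp point.
Start: joints at [62.361, 7.093, 94.555, -0, 78.352, -4.733], TCP at [253.022, 598.721, 404.756] pointing down, gripper open.
Joint ranges: [-149.61, 149.61], [-58.7, 133.49], [1.44, 155.28], [-77.14, 257.14], [18.33, 153.61], [-166.67, 166.67]. Speed limits (degrees/s): [147.25, 147.25, 180, 180, 180, 180].

INTERFACE

Orientations are given as [roll, pitch, yaw] about the fixed x, y, z axes, in that order (R = Rz(yaw) Ry(pitch) Rx(roll)).
In Python, from rig import ctrl, eyes gives the robot as it stands.
- The arm moves only by the tool servo_tool, never from a script. Its argument "plan" is text: rows parted by semicolons, each of 5 numbers parted by spaces: the shift along the tool's x, y, z as a fraction of full scale, then the turn about the tool's z as a fraction of full scale, then the opening, from -1 (shut) to 1 (fully open), so that 0 is half open. In form: x y z spin grip; .... A call has 1 to 12 rows; each row is the pose to reach, as a shift and turn from the pose commanded when the call began, along the tool's axes at that moment, turning the shorter way round; what a row does not reach only later rows make up. Full scale, the value 1, is 120 mm for a shift and pi rad for a turn. A row lasts 1/8 s, in which the tool goes at most 62.5 mm and 10.7 degrees, less where a joint would pass 70% of its speed; a pose out of reach is approached as far as the arm can. A call with a number of a shift or a turn outside -1 to 1 is refused whole. A call with a gripper value outside its range is refused whole. The fingers move at their own pace and stop on an object; the grip force is fixed at half the most. Time passes only in rows, so rows that repeat a pose let the fingers close. It gives the time, the measured TCP pose, the force, the opening and the grip force at its end, in the units of the state.
- ctrl.get_obs(): the state, without advancing time (a new reading comes with each control period).
- eyes.get_image(name): name is "scene" or "top" or "wrist"; returns the picture (420x560x3 uint8, red, green, blue); there is no depth.
- eyes.camera_model(name): a dict with "camera_matrix" (3x3 intrinsics, pixels), "view" (4x4, takes a point from world to camera coordinates). Camera axes: x right, y down, z forward; pixel columns grow to the right and rows downward; lengths in mm; the calibration is good to about 2 mm. A picture is of the moment at which its call begins: read the wrist's pose just before it. camera_model takes no time and is no camera call; for the wrist camera it gives the pose at the moment of the call.
- ctrl.hand_in(): hands the job in; it is judged then, once.
Trained networks look in the newest picture that a camera, given by its name, has taken for a name from the list of things; names that differ only in an ending like _2 or _b are one class to them, and where a whole thing is asked for, a point or a joint stands for the part that bears it (a point fixed in the world has none). Each returns a list of dicts, best first, with "score" (0 to 1); they miss things now and then, are a little off and sometimes report something else, mostly with a low value. They report only what shows in the picture. A call takes as long as a camera call. They do not tell look-alikes from the thing itself.
- eyes.look_for(thing, camera): "location" ([column, row] in pixels, amid what is visible of it).
- eyes.cut_out(thing, camera): "mask" (420x560 bool, what is visible of it) and "location" ([column, row] in pixels, amid what is visible of it).
- eyes.landmark_of(thing, camera): "location" ([column, row] in pixels: a listed point, or the origin of a listed thing).
The state is a dict: "time": time; "q": joint angles; "qvel": joint speeds; "joint_efforts": joint torques, N m; "ee_pos": TCP position; "ee_rot": TCP orientation; "contact_force": force on the tool from outside, world axes, zero at the start; "ft_torque": the same for the moment, N m; "width": finger opening in mm; "grasp_force": force on a finger pad.
Only numpy, scipy, OpenCV 4.12 (cv2) and the standard library are available. Lean on these libraries where they do the work, as an engineer would, in place of code of your own. Each camera call takes 0.05 s, during which the arm holds its last target. There are 200 camera calls.

TASK

Take the inspection mirror out of its wooden stand, reach with it through the narrow slanted opening of the little tool case and hang its cross bar on the hook inside, pressing it gently down past the hook's spring gate until the bar sits fully home in the bottom of the hook before you let go. Do not touch the opening's wooden frame or side walls, do not force the hook, and leave the jar, the glass offcut and the screwdriver where they are.

Things in the scene. Friction and masses are not known exactly. Their poses are not given: they have to be found in the camera images.
- mirror: Inspection mirror, 206 mm tall, 0.16 kg, upright. Origin: centre of its lower edge; z up, y across its width, x through its thickness (may be hung either way round). Steel-backed mirror plate 8 (x) x 50 (y) mm, z 0-46; above it a ladder-like frame: two legs 6 x 6 mm, 32 mm apart inside (y), z 46-139, joined by the round cross bar at z 96 and a top rail, z 133-139; so below the bar an open eye z 46-92, above it one z 100-133; short stem; wooden handle on top.
- bar (a point): Centre of the mirror's round cross bar (mirror axes): 8 mm diameter, along y between the legs, 96 mm above the mirror's lower edge.
- grip (a point): Centre of the mirror's wooden handle (mirror axes), 20 (x) x 28 (y) x 50 (z) mm, 181 mm above the mirror's lower edge.
- stand: Fixed dark wooden stand, base 70 x 80 mm, 36 mm high, with an upright slot along its y that holds the lowest 26 mm of the mirror; slot floor 10 mm above the table, play under 2 mm: draw the mirror straight up. Origin under its centre.
- case: Fixed plywood tool case on the table, 137 mm deep (x), 114 mm wide (y), 172 mm high, with the hook inside. Origin on the table right below seat. Its slanted open front faces its own -x, its back is at x +61 mm. Yaw varies.
- frame: Frame and side walls of the case's opening: do not touch. Same origin and axes as case. Sill x -76 to -64 mm, top at z 45; jambs and side walls with inner faces at y +39 and -39 mm, rising aslant from sill to top rail; top rail x +40 to +61, z 120 to 172 mm. Between sill and top rail it is open upwards and forwards: the handle stays above the case.
- seat (a point): Nominal centre of the bar when fully home in the hook, 125 mm above the table, axes of case. Height and y are true, but the hook is set in or out by hand on its rod: the whole hook (prong, upright and gate too) really stands up to 20 mm nearer the opening or 20 mm deeper (case x) than this and its sister points say, unmeasured. Find it by touch.
- prong (a point): Nominal point on the front face of the hook's front prong, 15 mm above the seat. The flat, rigid face is always 11.5 mm in front of (-x of) the true seat centre; touching it lightly with the bar tells where the mouth is. Prong 5.5 mm thick (x), from 10 mm below to 22 mm above the seat; hook 10 mm wide (y), so it passes through the mirror's eye.
- upright (a point): Nominal top of the hook's rear upright, 22 mm above the seat, as high as the prong; 7 mm thick in x. Between prong and upright is the mouth, open upwards, 12 mm wide in x for the 8 mm bar; bottom of the mouth 4 mm, underside of the hook 10 mm below the seat. Behind the upright a rod runs to the back.
- gate (a point): Nominal middle of the spring gate that closes the mouth, level, 15 mm above the seat, hinged at the upright. It swings down only and bears the mirror's weight; it gives way to about 2 to 6 N of downward push, pushes the bar towards the prong, lets it past 2 to 8 mm above the seat and snaps back above it. The bar is home when it stops rigidly: 6 N is enough, keep well under 16 N.
- jar: Small green glass jar with brass lid, 56 mm diameter, 60 mm high; bystander. Origin under its centre.
- offcut: Flat piece of amber glass 70 x 45 x 8 mm; bystander. Origin under its centre.
- screwdriver: Red-handled screwdriver 160 mm long lying on the table; bystander. x along it.
Mind the look-alikes: they are no part of the job. Several things have the shape of the case; the one meant has the colours described above. Of the things shaped like the mirror, the bare steel one is meant.

How it is judged:
By the outcome, as a careful person would: the job done as asked, in the order asked, and still so for the second after the job is handed in, with the robot touching nothing.
It also fails if it takes over 61 s, if anything falls off the work surface, if the arm or the gripper's body presses on something with over 40 N, if the wrist force passes 120 N, or if a joint passes its speed limit or range.

## Working session

There is one attempt and no reset: what is moved stays moved. The work goes in short steps, Python scripts to look and compute and a tool call to move; the robot and the scene stay as the last step left them, time stands still between calls to the robot, and variables do not carry over. Pictures are saved under pics/ and viewed, at most 10 in all, crops included, and the job is handed in when it is done.

Besides the shell and the picture viewer there is one more tool, called after "Request:" as name(argument=value, ...) on one line, values as JSON. servo_tool: Moves the arm, as the interface text tells. Shift numbers are shares of 120 mm and turn numbers shares of pi rad, none past 1 either way. Its arguments: {"type":"object","properties":{"plan":{"type":"string"}},"required":["plan"]}

```bash
mkdir -p pics; ls; python3 - <<'E'
from rig import ctrl, eyes
import cv2
ims={n:eyes.get_image(n) for n in("scene","top")}
for n in ims:
    cv2.imwrite(f"pics/{n}0.png",ims[n][:,:,::-1])
    for t in("mirror","stand","case"):
        print(n,t,[(d['score'],d['location']) for d in eyes.look_for(t,n)])
    for t in("mirror","bar","grip","stand","case","seat","prong","upright"):
        print(n,'lm',t,[(d['score'],d['location']) for d in eyes.landmark_of(t,n)])
    print(eyes.camera_model(n))
print(ctrl.get_obs())
E
```

```text
pics
scene mirror [(0.93, [352.5, 143.0]), (0.67, [325.9, 151.4]), (0.32, [303.6, 277.9])]
scene stand [(0.85, [324.6, 197.0])]
scene case [(0.94, [301.6, 274.7]), (0.59, [168.3, 273.0]), (0.56, [296.4, 273.0]), (0.2, [326.5, 150.5])]
scene lm mirror [(0.96, [320.6, 195.8]), (0.68, [345.3, 178.5])]
scene lm bar [(0.89, [347.8, 152.3]), (0.8, [324.5, 167.3])]
scene lm grip [(0.91, [325.7, 137.5]), (0.86, [357.8, 121.6])]
scene lm stand [(0.77, [319.5, 198.7])]
scene lm case [(0.87, [296.6, 295.8]), (0.66, [322.2, 196.2]), (0.57, [167.9, 286.1])]
scene lm seat [(0.81, [295.2, 254.9]), (0.63, [153.3, 247.7]), (0.5, [354.8, 250.7])]
scene lm prong [(0.86, [291.9, 245.7]), (0.8, [153.1, 233.2])]
scene lm upright [(0.89, [300.0, 251.5]), (0.8, [156.1, 243.4])]
{'camera_matrix': array([[390.77379797,   0.        , 278.85893194],
       [  0.        , 390.77379797, 205.74830634],
       [  0.        ,   0.        ,   1.        ]]), 'view': array([[ 8.18565262e-01,  5.74392485e-01,  4.91784972e-03,
        -4.08702903e+02],
       [ 3.99891852e-01, -5.63697004e-01, -7.22725531e-01,
        -1
[... 1403 characters left out ...]

{'time': 1.2, 'q': array([ 6.23597371e+01,  7.09190839e+00,  9.45564709e+01, -5.48109376e-04,
        7.83500999e+01, -4.73090319e+00]), 'qvel': array([ 3.63577552e-02, -3.36110044e-02, -1.25955262e-02,  9.28655353e-05,
        9.14317399e-03, -1.06193278e-01]), 'joint_efforts': array([ 6.93493785e-04, -4.17587364e+01, -3.60228252e+01,  7.76783656e-02,
        4.29097144e-02, -2.75329865e-05]), 'ee_pos': array([253.02998917, 598.70987643, 404.75814075]), 'ee_rot': array([1.79998529e+02, 6.60421985e-04, 1.57090751e+02]), 'contact_force': array([-0.46836613,  0.22489282, -1.57909887]), 'ft_torque': array([-0.00010763,  0.07677306, -0.01233767]), 'grasp_force': 0.0, 'width': 95.17556352367403}
```

```bash
python3 -c "
import cv2,numpy as np
a=cv2.imread('pics/scene0.png');b=cv2.imread('pics/top0.png')
cv2.imwrite('pics/s1.png',cv2.resize(a[90:340,120:420],(720,600)))
cv2.imwrite('pics/t1.png',cv2.resize(b[130:350,80:420],(800,518)))"
```

```text
(no output)
```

View pics/s1.png

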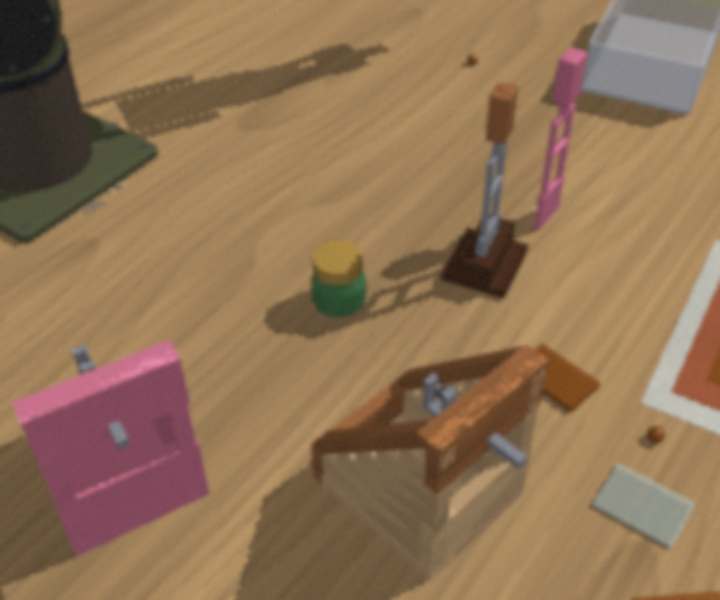

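View pics/t1.png

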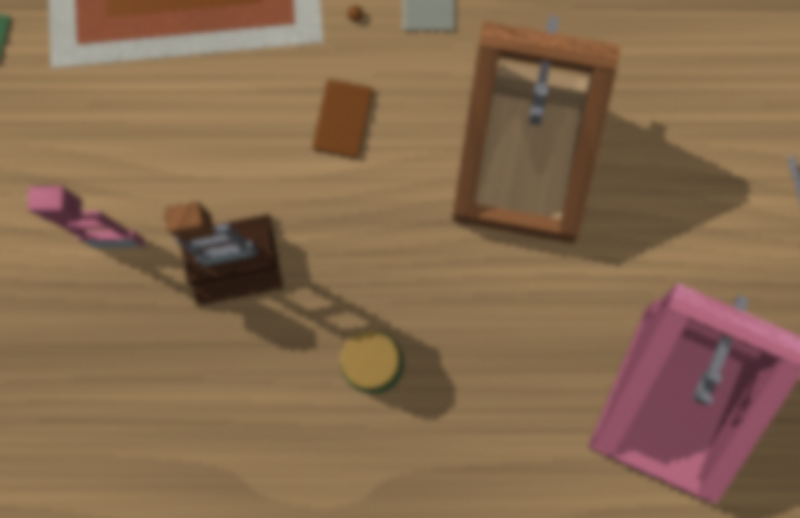

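The scene crop shows the steel mirror with its wooden handle in the dark stand, around crop (495,180). The wooden case is at (430,450), and the pink ones are look-alikes. The top crop has the stand at (230,260) and the wooden case at (535,130), with its rail away from the robot.

```bash
cat > h.py <<'E'
import numpy as np
from scipy.optimize import least_squares
from rig import ctrl, eyes
def proj(cm,P):
    P=np.atleast_2d(P); c=P@cm['view'][:3,:3].T+cm['view'][:3,3]; p=c@cm['camera_matrix'].T
    return p[:,:2]/p[:,2:]
def fit(obs,p0):
    "obs: list of (cm, local xyz, pixel) -> x,y,yaw deg"
    def f(p):
        a=np.radians(p[2]);R=np.array([[np.cos(a),-np.sin(a),0],[np.sin(a),np.cos(a),0],[0,0,1]])
        return np.concatenate([(proj(cm,R@np.array(l)+[p[0],p[1],0])[0]-px) for cm,l,px in obs])
    s=least_squares(f,p0,loss='soft_l1',x_scale=[10,10,5]); return s.x,f(s.x).reshape(-1,2)
E
python3 - <<'E'
from h import *
np.set_printoptions(precision=1,suppress=True)
T=eyes.camera_model('top');S=eyes.camera_model('scene')
tc=lambda u,v:np.array([80+u/2.353,130+v/2.353])
sc=lambda u,v:np.array([120+u/2.4,90+v/2.4])
o=[(T,(61,57,172),tc(485,22)),(T,(61,-57,172),tc(620,48)),(T,(-76,57,45),tc(455,220)),(T,(-76,-57,45),tc(575,240)),
(T,(0,0,125),[307.1,178.5]),(S,(0,0,125),[295.2,254.9]),(S,(61,-57,0),sc(430,572))]
print(*fit(o,[600,-50,-10]),sep='\n')
o=[(T,(0,0,106),[170.4,232.1]),(S,(0,0,106),[324.5,167.3]),(T,(0,0,191),[160.7,226.4]),(S,(0,0,191),[325.7,137.5]),
(T,(0,0,10),[179.2,239]),(S,(0,0,10),[320.6,197])]
print(*fit(o,[500,200,0]),sep='\n')
E
```

```text
[ 618. -116.  -10.]
[[-1.6  1.1]
 [-0.2  0. ]
 [-1.3 -1.5]
 [ 1.3 -0.7]
 [ 0.   3.8]
 [ 0.9  0.2]
 [-2.5  4.2]]
[519.4 154.5   0. ]
[[-0.3  0.8]
 [-0.7  0.5]
 [ 0.3 -1.3]
 [ 1.4 -0.2]
 [-0.4  1.3]
 [ 0.   0.9]]
```

Request:
servo_tool(plan="-0.3 -0.2 -0.54 0 1; -0.871 -0.637 -0.54 0 1; -0.871 -0.637 -0.54 0 1")

```text
time: 1.58
ee_pos: [320.4, 485.9, 471.3]
ee_rot: [179.9, 0.1, 157.0]
contact_force: [0.1, 0.8, 0.6]
width: 95.0
grasp_force: 0.0
```

Request:
servo_tool(plan="-0.871 -0.637 0 0 1; -0.871 -0.637 0 0 1; -0.871 -0.637 0 0 1")

```text
time: 1.95
ee_pos: [387.6, 373.8, 469.9]
ee_rot: [180.0, 0.0, 156.8]
contact_force: [-0.6, 0.4, 0.8]
width: 95.2
grasp_force: 0.0
```

Request:
servo_tool(plan="-0.871 -0.637 0 0 1; -0.871 -0.637 0 0 1; -0.871 -0.637 0 0 1")

```text
time: 2.33
ee_pos: [453.8, 263.6, 469.6]
ee_rot: [180.0, 0.0, 156.8]
contact_force: [-0.2, 1.0, -0.0]
width: 95.2
grasp_force: 0.0
```

Request:
servo_tool(plan="-0.4 -0.3 0 0.06 1; -0.871 -0.637 0 0.12 1; -0.871 -0.637 0 0.18 1;-0.871 -0.637 0 0.24 1;-0.871 -0.637 0 0.311 1;-0.871 -0.637 0 0.311 1;-0.871 -0.637 0 0.311 1")

```text
time: 3.2
ee_pos: [518.9, 155.9, 469.5]
ee_rot: [-180.0, -0.0, 101.3]
contact_force: [0.9, 0.4, 0.1]
width: 95.1
grasp_force: 0.0
```

```bash
python3 - <<'E'
from h import *
import cv2
np.set_printoptions(precision=2,suppress=True)
o=ctrl.get_obs();print(o['time'],o['ee_pos'],o['ee_rot'],o['q'])
cm=eyes.camera_model('wrist');im=eyes.get_image('wrist')
print(cm)
for t in('mirror','stand','bar','grip'):print(t,[(d['score'],d['location']) for d in eyes.landmark_of(t,'wrist')])
for z in(10,106,191,216):print(z,proj(cm,[519.4,154.5,z]))
cv2.imwrite('pics/w1.png',im[:,:,::-1])
E
```

```text
3.2 [518.86 155.85 469.54] [-180.     -0.04  101.25] [ 11.03  -8.57 103.88   0.04  84.7   -0.22]
{'camera_matrix': array([[336.58,   0.  , 283.54],
       [  0.  , 336.58, 209.6 ],
       [  0.  ,   0.  ,   1.  ]]), 'view': array([[   0.98,    0.2 ,    0.  , -539.15],
       [   0.19,   -0.94,    0.28,   -1.46],
       [   0.06,   -0.28,   -0.96,  467.67],
       [   0.  ,    0.  ,    0.  ,    1.  ]])}
mirror [(0.7, [286.9, 176.2]), (0.69, [317.6, 90.9]), (0.69, [312.4, 350.6])]
stand [(0.81, [285.0, 174.4])]
bar [(0.97, [322.5, 85.6]), (0.8, [286.1, 187.8])]
grip [(0.83, [339.8, 78.1]), (0.59, [287.4, 213.4])]
10 [[283.87 174.19]]
106 [[284.05 190.86]]
191 [[284.31 215.07]]
216 [[284.41 225.24]]
```

View pics/w1.png

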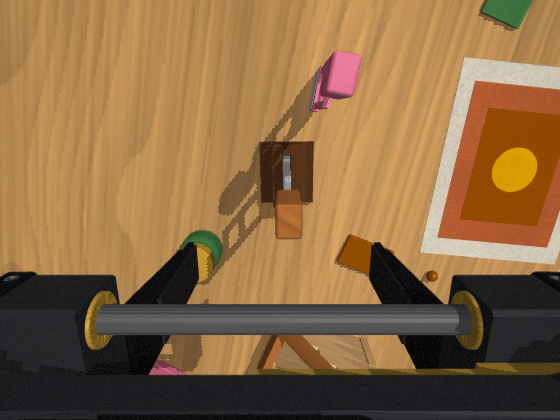

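The wrist picture shows the stand square to the tool at about (287,172) and the handle at (288,213), roughly 3 px right of my prediction. I'll correct by 3 mm, then descend and grip.

Request:
servo_tool(plan="0 0.024 0.4 0 1;0 0.024 0.7 0 1;0 0.024 0.87 0 1;0 0.024 0.87 0 1;0 0.024 0.87 0 -1;0 0.024 0.87 0 -1;0 0.024 0.87 0 -1;0 0.024 0.87 0 -1;0 0.024 0.87 0 -1;0 0.024 0.87 0 -1;0 0.024 0.87 0 -1;0 0.024 0.87 0 -1")

```text
time: 4.95
ee_pos: [521.9, 154.9, 365.1]
ee_rot: [-180.0, -0.0, 101.1]
contact_force: [-0.7, -0.4, -0.2]
width: 20.6
grasp_force: 0.0
```

Request:
servo_tool(plan="0 0 0 0 -1;0 0 0 0 -1;0 0 0 0 -1")

```text
time: 5.32
ee_pos: [521.9, 154.9, 365.1]
ee_rot: [-180.0, 0.0, 101.1]
contact_force: [-0.3, -0.6, 0.0]
width: 20.2
grasp_force: 30.0
```

Request:
servo_tool(plan="0 0 -0.1 0 -1;0 0 -0.25 0 -1;0 0 -0.5 0 -1;0 0 -0.75 0 -1;0 0 -1 0 -1;0 0 -1 0 -1;0 0 -1 0 -1")

```text
time: 6.2
ee_pos: [521.7, 154.9, 484.5]
ee_rot: [-179.9, 0.0, 101.1]
contact_force: [-0.5, -0.7, -1.6]
width: 19.8
grasp_force: 30.0
```

```bash
python3 - <<'E'
from h import *
import cv2
np.set_printoptions(precision=2,suppress=True)
o=ctrl.get_obs();print(o['time'],o['ee_pos'],o['ee_rot'],o['contact_force'])
R=lambda a:np.array([[np.cos(a),-np.sin(a)],[np.sin(a),np.cos(a)]])
y=np.radians(o['ee_rot'][2]);X=np.array([np.cos(y),np.sin(y)]);Y=np.array([np.sin(y),-np.cos(y)])
c=np.array([618,-116])+R(np.radians(-10))@[-80,0]
d=c-o['ee_pos'][:2];print(c,X@d/120,Y@d/120)
im=eyes.get_image('scene');cm=eyes.camera_model('scene')
cv2.imwrite('pics/s2.png',cv2.resize(im[60:260,220:460],(720,600))[:,:,::-1])
for n in('bar','mirror','grip'):print(n,[(d['score'],d['location']) for d in eyes.landmark_of(n,'scene')])
print(proj(cm,[[521.9,154.9,226],[521.9,154.9,130],[521.9,154.9,311]]))
E
```

```text
6.2 [521.71 154.86 484.49] [-179.94    0.    101.11] [-0.5  -0.69 -1.61]
[ 539.22 -102.11] -2.1293355834241883 -0.26961227122381626
bar [(0.81, [331.8, 123.0]), (0.59, [348.7, 155.2])]
mirror [(0.89, [324.2, 159.5]), (0.74, [347.1, 180.7])]
grip [(0.64, [333.7, 87.2]), (0.55, [358.0, 122.0]), (0.37, [331.6, 124.5])]
[[329.68 123.75]
 [325.73 159.87]
 [333.73  86.62]]
```

Request:
servo_tool(plan="-0.25 -0.1 0 0 -1;-0.5 -0.2 0 0 -1;-0.7425 -0.312 0 0 -1")

```text
time: 6.78
ee_pos: [502.1, 59.4, 484.1]
ee_rot: [-179.9, -0.0, 101.1]
contact_force: [-0.2, -1.3, -1.2]
width: 20.2
grasp_force: 30.0
```

Request:
servo_tool(plan="-0.37 -0.156 0 0 -1;-0.7425 -0.312 0 0 -1")

```text
time: 7.02
ee_pos: [482.3, -35.5, 484.2]
ee_rot: [-179.9, -0.0, 101.2]
contact_force: [0.3, -1.2, -1.9]
width: 19.7
grasp_force: 30.0
```

Request:
servo_tool(plan="-0.37 -0.156 0 0.04 -1;-0.6 -0.25 0 0.08 -1;-0.7425 -0.312 0 0.117 -1;-0.7425 -0.312 0 0.117 -1;-0.7425 -0.312 0 0.117 -1")

```text
time: 7.65
ee_pos: [463.3, -128.6, 484.6]
ee_rot: [-180.0, -0.0, 80.2]
contact_force: [0.5, 0.4, -1.6]
width: 19.5
grasp_force: 30.0
```

```bash
python3 - <<'E'
from h import *
import cv2
np.set_printoptions(precision=2,suppress=True)
o=ctrl.get_obs();print(o['time'],o['ee_pos'],o['ee_rot'],o['contact_force'])
cm=eyes.camera_model('wrist');im=eyes.get_image('wrist')
import pickle;pickle.dump(cm,open('cmw2.pkl','wb'))
cv2.imwrite('pics/w2.png',cv2.resize(im,(800,600),interpolation=cv2.INTER_CUBIC)[:,:,::-1])
for n in('seat','prong','upright','case','bar','mirror'):print(n,[(d['score'],d['location']) for d in eyes.landmark_of(n,'wrist')])
a=np.radians(-10);R=np.array([[np.cos(a),-np.sin(a),0],[np.sin(a),np.cos(a),0],[0,0,1]])
L=np.array([(61,57,172),(61,-57,172),(40,57,172),(40,-57,172),(-76,57,45),(-76,-57,45),(40,39,172),(40,-39,172),(-64,39,45),(-64,-39,45),(0,0,125)])
print(np.c_[L,proj(cm,L@R.T+[618,-116,0])*800/560])
E
```

```text
7.65 [ 463.33 -128.59  484.65] [-179.95   -0.04   80.16] [ 0.54  0.37 -1.62]
seat [(0.7, [283.9, 189.6])]
prong [(0.66, [434.1, 151.5])]
upright [(0.97, [459.2, 155.3])]
case [(0.88, [255.1, 252.5]), (0.73, [399.3, 138.5]), (0.18, [433.2, 150.8])]
bar []
mirror [(0.71, [284.6, 191.5])]
[[ 61.    57.   172.   773.54 128.11]
 [ 61.   -57.   172.   734.54 316.51]
 [ 40.    57.   172.   737.01 127.99]
 [ 40.   -57.   172.   701.82 316.42]
 [-76.    57.    45.   495.25 136.7 ]
 [-76.   -57.    45.   488.11 271.15]
 [ 40.    39.   172.   730.92 160.61]
 [ 40.   -39.   172.   706.88 289.33]
 [-64.    39.    45.   508.36 159.4 ]
 [-64.   -39.    45.   502.74 251.32]
 [  0.     0.   125.   619.56 217.93]]
```

View pics/w2.png

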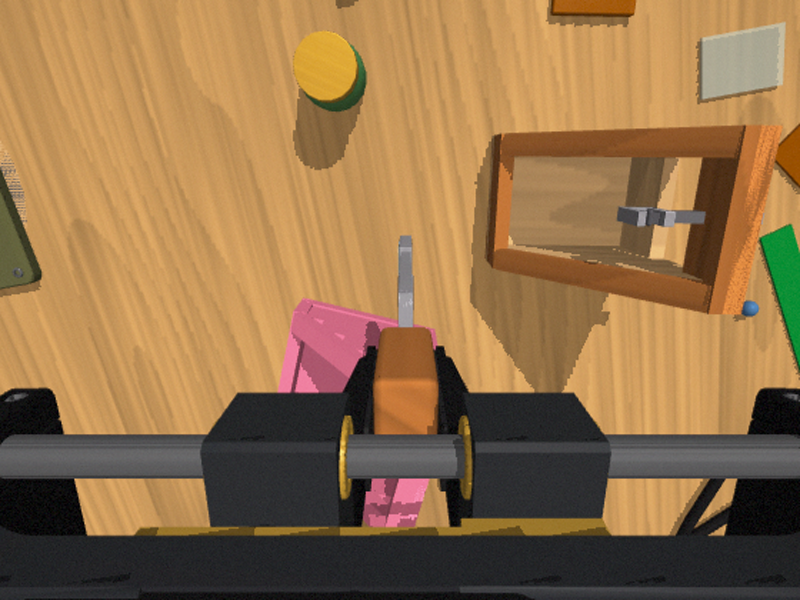

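The wrist picture shows the case rail corners at (780,126), (743,127) and (710,312). The sill corners are (500,135) and (490,267), and the hook prong top is near (632,216). I'll refit with these.

```bash
python3 - <<'E'
from h import *
import pickle
np.set_printoptions(precision=2,suppress=True)
W=pickle.load(open('cmw2.pkl','rb'));k=.7
P=[((61,57,172),(780,126)),((40,57,172),(743,127)),((40,-57,172),(709,313)),((61,-57,172),(741,316)),((-76,57,45),(499,135)),((-76,-57,45),(490,267)),((-64,39,45),(513,157)),((-64,-39,45),(509,245))]
p,r=fit([(W,l,np.array(x)*k) for l,x in P],[618,-116,-10]);print(p,r,sep='\n')
T=eyes.camera_model('top')
tc=lambda u,v:np.array([80+u/2.353,130+v/2.353])
o2=[(W,l,np.array(x)*k) for l,x in P]+[(T,(61,57,172),tc(485,22)),(T,(61,-57,172),tc(620,48)),(T,(-76,57,45),tc(455,220)),(T,(-76,-57,45),tc(575,240))]
q,_=fit(o2,p);print(q)
a=np.radians(p[2]);R=np.array([[np.cos(a),-np.sin(a),0],[np.sin(a),np.cos(a),0],[0,0,1]])
for dx in(-20,-10,0,10,20):
  L=np.array([(dx-11.5,0,147),(dx-6,0,147),(dx+6,0,147),(dx+13,0,147)]);print(dx,(proj(W,L@R.T+[p[0],p[1],0])/k).round(0).tolist())
E
```

```text
[ 621.73 -115.11  -10.19]
[[ 0.35 -0.22]
 [ 0.66 -1.09]
 [-1.12  0.96]
 [-0.6  -1.  ]
 [ 0.6  -0.38]
 [ 1.36  1.56]
 [-0.11  0.18]
 [-1.61  3.07]]
[ 621.37 -115.21  -10.32]
-20 [[592.0, 219.0], [600.0, 219.0], [618.0, 219.0], [629.0, 220.0]]
-10 [[607.0, 219.0], [615.0, 219.0], [633.0, 220.0], [644.0, 220.0]]
0 [[622.0, 220.0], [630.0, 220.0], [649.0, 220.0], [659.0, 220.0]]
10 [[637.0, 220.0], [646.0, 220.0], [664.0, 220.0], [675.0, 220.0]]
20 [[652.0, 220.0], [661.0, 220.0], [679.0, 220.0], [690.0, 220.0]]
```

Request:
servo_tool(plan="0.1 0.25 0 0 -1;0.2 0.5 0 0 -1;0.3 0.75 0 0 -1;0.344 0.881 0 0.002 -1;0.344 0.881 0 0.002 -1;0.344 0.881 0 0.002 -1")

```text
time: 8.75
ee_pos: [574.0, -106.8, 485.2]
ee_rot: [-180.0, 0.0, 79.7]
contact_force: [-0.4, 0.6, -1.0]
width: 19.6
grasp_force: 30.0
```

```bash
python3 - <<'E'
from h import *
import cv2
np.set_printoptions(precision=2,suppress=True)
o=ctrl.get_obs();print(o['time'],o['ee_pos'],o['ee_rot'],o['contact_force'])
cm=eyes.camera_model('top');im=eyes.get_image('top')
cv2.imwrite('pics/t2.png',cv2.resize(im[80:290,200:420],(628,600),interpolation=cv2.INTER_CUBIC)[:,:,::-1])
E
```

```text
8.75 [ 573.99 -106.76  485.15] [-179.97    0.01   79.69] [-0.4   0.59 -1.03]
```

View pics/t2.png

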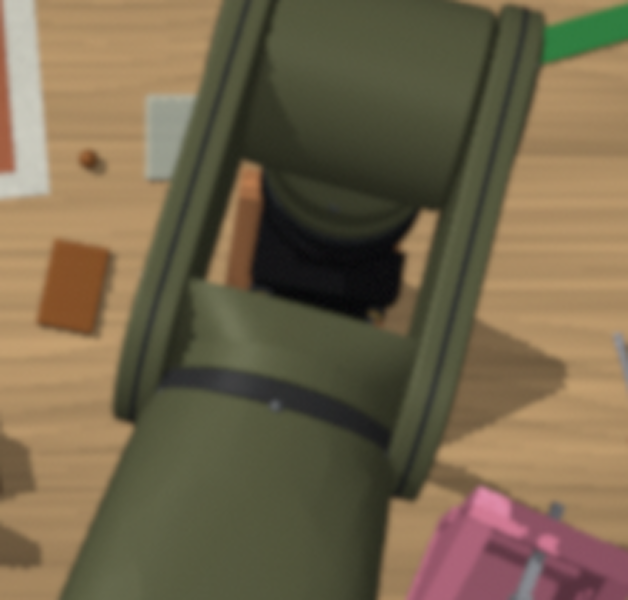

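The arm blocks the top view of the case, so I'll go on the calibrated pose and descend in front of the prong.

Request:
servo_tool(plan="0.006 0.004 0.2 0 -1;0.006 0.004 0.4 0 -1;0.006 0.004 0.6 0 -1;0.006 0.004 0.726 0 -1;0.006 0.004 0.726 0 -1;0.006 0.004 0.726 0 -1")

```text
time: 9.55
ee_pos: [575.3, -106.2, 399.3]
ee_rot: [179.9, 0.0, 79.7]
contact_force: [0.9, -0.7, -1.3]
width: 20.0
grasp_force: 30.0
```

```bash
python3 - <<'E'
from h import *
import cv2
np.set_printoptions(precision=2,suppress=True)
o=ctrl.get_obs();print(o['time'],o['ee_pos'],o['ee_rot'],o['contact_force'])
im=eyes.get_image('wrist')
cv2.imwrite('pics/w3.png',cv2.resize(im,(800,600),interpolation=cv2.INTER_CUBIC)[:,:,::-1])
E
```

```text
9.55 [ 575.25 -106.16  399.34] [179.89   0.01  79.69] [ 0.85 -0.69 -1.27]
```

View pics/w3.png

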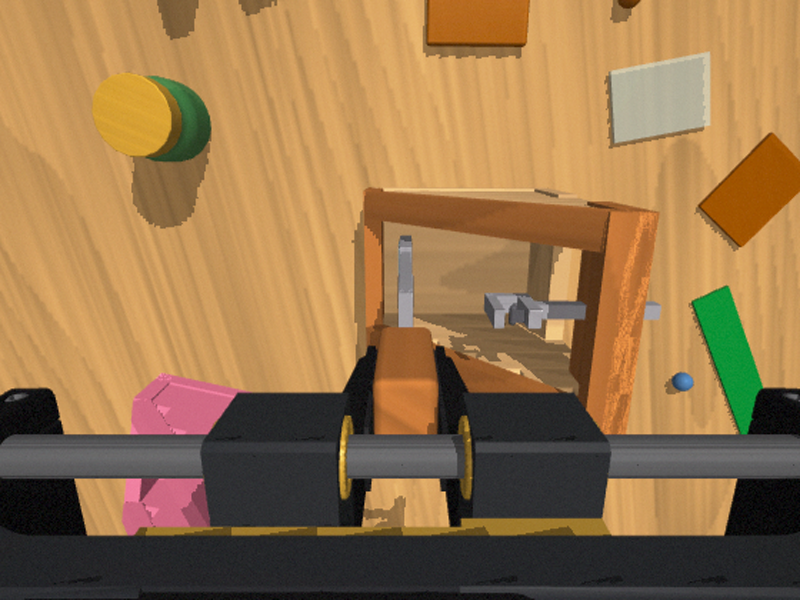

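The mirror (405,280) is inside the opening, clear of the sill (375) and walls. The prong's front edge is near (486,296).

```bash
python3 - <<'E'
from h import *
W=eyes.camera_model('wrist');a=np.radians(-10.2);R=np.array([[np.cos(a),-np.sin(a),0],[np.sin(a),np.cos(a),0],[0,0,1]])
for dx in(-10,-5,0,5,10):
  L=np.array([(dx-11.5,5,147),(dx-6,5,147),(dx-11.5,-5,147)]);print(dx,(proj(W,L@R.T+[621.7,-114.7,0])/.7).round(0).tolist())
o=ctrl.get_obs();p=R.T@(o['ee_pos']-[621.7,-114.7,0]);print(p,(proj(W,np.array([[p[0],25,46-96+140.2],[p[0],25,-96+140.2],[p[0],-25,44.2]])@R.T+[621.7,-114.7,0])/.7).round(0).tolist())
E
```

```text
-10 [[454.0, 310.0], [465.0, 310.0], [454.0, 329.0]]
-5 [[464.0, 310.0], [475.0, 310.0], [464.0, 329.0]]
0 [[474.0, 310.0], [485.0, 310.0], [473.0, 329.0]]
5 [[484.0, 310.0], [495.0, 310.0], [483.0, 328.0]]
10 [[494.0, 310.0], [505.0, 310.0], [493.0, 328.0]]
[-4.71307447e+01  2.08569958e-01  3.99611949e+02] [[404.0, 250.0], [404.0, 238.0], [404.0, 306.0]]
```

Request:
servo_tool(plan="0 0.1 0 0 -1;0 0.2 0 0 -1;0 0.26 0 0 -1;0 0.275 0 0 -1;0 0.275 0 0 -1;0 0.275 0 0 -1")

```text
time: 10.35
ee_pos: [607.4, -111.9, 397.9]
ee_rot: [-180.0, -0.0, 79.7]
contact_force: [0.3, 0.1, -1.6]
width: 19.5
grasp_force: 30.0
```

Request:
servo_tool(plan="0 0.008 0 0 -1;0 0.016 0 0 -1;0 0.025 0 0 -1;0 0.025 0 0 -1")

```text
time: 10.85
ee_pos: [610.6, -112.5, 398.1]
ee_rot: [180.0, 0.0, 79.7]
contact_force: [-0.7, -0.8, -1.7]
width: 19.8
grasp_force: 30.0
```

Request:
servo_tool(plan="0 0.008 0 0 -1;0 0.016 0 0 -1;0 0.016 0 0 -1")

```text
time: 11.22
ee_pos: [612.5, -112.8, 398.0]
ee_rot: [-180.0, 0.0, 79.7]
contact_force: [-0.6, -0.7, -1.4]
width: 19.9
grasp_force: 30.0
```

Request:
servo_tool(plan="0 0.008 0 0 -1;0 0.013 0 0 -1;0 0.013 0 0 -1")

```text
time: 11.6
ee_pos: [614.0, -113.1, 398.0]
ee_rot: [180.0, -0.0, 79.7]
contact_force: [-0.6, -0.2, -1.3]
width: 19.8
grasp_force: 30.0
```

Request:
servo_tool(plan="0 0.008 0 0 -1;0 0.008 0 0 -1;0 0.008 0 0 -1")

```text
time: 11.98
ee_pos: [614.9, -113.3, 398.0]
ee_rot: [-180.0, 0.0, 79.7]
contact_force: [0.4, 0.3, -1.5]
width: 20.0
grasp_force: 30.0
```

Request:
servo_tool(plan="0 0.008 0 0 -1;0 0.008 0 0 -1;0 0.008 0 0 -1")

```text
time: 12.35
ee_pos: [615.9, -113.4, 398.0]
ee_rot: [-180.0, -0.0, 79.7]
contact_force: [0.2, -0.4, -1.6]
width: 20.0
grasp_force: 30.0
```

Request:
servo_tool(plan="0 0.008 0 0 -1;0 0.008 0 0 -1;0 0.008 0 0 -1")

```text
time: 12.72
ee_pos: [616.6, -113.5, 398.0]
ee_rot: [-179.9, 0.0, 79.7]
contact_force: [-2.7, 0.3, -1.0]
width: 20.0
grasp_force: 30.0
```

Request:
servo_tool(plan="0 0.008 0 0 -1;0 0.008 0 0 -1;0 0.008 0 0 -1")

```text
time: 13.1
ee_pos: [617.3, -113.7, 397.9]
ee_rot: [-179.8, 0.0, 79.7]
contact_force: [-5.0, 0.2, 1.2]
width: 20.2
grasp_force: 30.0
```

Request:
servo_tool(plan="0 0.008 0 0 -1;0 0.008 0 0 -1;0 0.008 0 0 -1")

```text
time: 13.48
ee_pos: [617.9, -113.8, 397.9]
ee_rot: [-179.7, 0.0, 79.7]
contact_force: [-7.6, 1.4, 2.4]
width: 19.8
grasp_force: 30.0
```

Contact came at about x = 616.0, so the hook stands about 10 mm deep, which agrees with the picture. I'll back off, rise above the prong, and go 15.5 mm past the touch point.

Request:
servo_tool(plan="0 -0.06 0 0 -1;0 -0.06 0 0 -1;0 -0.06 -0.08 0 -1;0 -0.06 -0.158 0 -1;0 -0.06 -0.158 0 -1;0 -0.03 -0.158 0 -1;0 0 -0.158 0 -1;0 0.04 -0.158 0 -1;0 0.08 -0.158 0 -1;0 0.105 -0.158 0 -1;0 0.105 -0.158 0 -1;0 0.105 -0.158 0 -1")

```text
time: 14.98
ee_pos: [631.1, -116.2, 417.0]
ee_rot: [-180.0, 0.0, 79.7]
contact_force: [0.4, -0.3, -1.1]
width: 19.9
grasp_force: 30.0
```

```bash
python3 - <<'E'
from h import *
import cv2
o=ctrl.get_obs();print(o['time'],o['ee_pos'],o['ee_rot'],o['contact_force'])
im=eyes.get_image('wrist')
cv2.imwrite('pics/w4.png',cv2.resize(im[100:300,150:420],(800,592),interpolation=cv2.INTER_CUBIC)[:,:,::-1])
E
```

```text
14.975 [ 631.05463792 -116.17686159  416.9780001 ] [-1.79992860e+02  3.16104823e-04  7.96944229e+01] [ 0.35808688 -0.26846071 -1.12995683]
```

View pics/w4.png

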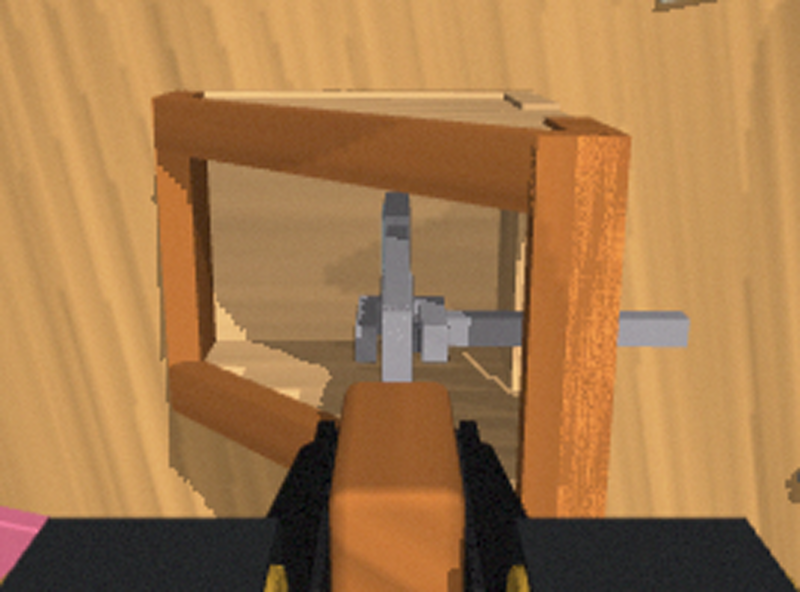

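The mirror hangs centred over the mouth: the frame is at column 397, between the prong's inner edge (378) and the upright (420). Now I'll press down in small steps.

Request:
servo_tool(plan="0 0 0.05 0 -1;0 0 0.1 0 -1;0 0 0.125 0 -1;0 0 0.125 0 -1")

```text
time: 15.52
ee_pos: [631.0, -116.2, 401.9]
ee_rot: [-180.0, -0.0, 79.7]
contact_force: [-1.2, 0.1, -0.5]
width: 19.8
grasp_force: 30.0
```

Request:
servo_tool(plan="0 0 0.012 0 -1;0 0 0.025 0 -1;0 0 0.025 0 -1")

```text
time: 15.9
ee_pos: [631.1, -116.2, 399.4]
ee_rot: [180.0, 0.0, 79.7]
contact_force: [-0.5, 0.6, 0.6]
width: 19.9
grasp_force: 30.0
```

Request:
servo_tool(plan="0 0 0.012 0 -1;0 0 0.025 0 -1;0 0 0.025 0 -1")

```text
time: 16.27
ee_pos: [631.1, -116.2, 396.2]
ee_rot: [180.0, 0.0, 79.7]
contact_force: [-0.6, -0.4, 2.5]
width: 20.0
grasp_force: 30.0
```

Request:
servo_tool(plan="0 0 0.012 0 -1;0 0 0.025 0 -1;0 0 0.025 0 -1")

```text
time: 16.65
ee_pos: [630.7, -116.1, 392.0]
ee_rot: [-179.9, -0.0, 79.7]
contact_force: [-2.7, -0.1, 0.9]
width: 20.1
grasp_force: 30.0
```

Request:
servo_tool(plan="0 0 0.012 0 -1;0 0 0.025 0 -1;0 0 0.025 0 -1")

```text
time: 17.02
ee_pos: [630.7, -116.1, 388.6]
ee_rot: [-179.8, -0.0, 79.7]
contact_force: [-4.2, 0.1, -0.9]
width: 19.8
grasp_force: 30.0
```

Request:
servo_tool(plan="0 0 0.008 0 -1;0 0 0.017 0 -1;0 0 0.017 0 -1")

```text
time: 17.4
ee_pos: [630.9, -116.1, 387.3]
ee_rot: [-179.9, -0.0, 79.7]
contact_force: [-4.2, 1.4, -1.5]
width: 20.0
grasp_force: 30.0
```

Request:
servo_tool(plan="0 0 0.008 0 -1;0 0 0.008 0 -1;0 0 0.008 0 -1")

```text
time: 17.77
ee_pos: [631.6, -116.3, 388.0]
ee_rot: [179.8, 0.0, 79.7]
contact_force: [0.7, -0.1, -2.5]
width: 19.9
grasp_force: 30.0
```

Request:
servo_tool(plan="0 0 0 0 -1;0 0 0.008 0 -1;0 0 0.008 0 -1")

```text
time: 18.15
ee_pos: [631.1, -116.2, 385.9]
ee_rot: [180.0, -0.0, 79.7]
contact_force: [0.3, -0.0, -1.6]
width: 19.6
grasp_force: 30.0
```

Request:
servo_tool(plan="0 0 0.008 0 -1;0 0 0.008 0 -1;0 0 0.008 0 -1")

```text
time: 18.52
ee_pos: [631.1, -116.2, 385.0]
ee_rot: [-180.0, 0.0, 79.7]
contact_force: [-1.0, -0.5, -1.7]
width: 19.7
grasp_force: 30.0
```

Request:
servo_tool(plan="0 0 0.008 0 -1;0 0 0.008 0 -1;0 0 0.008 0 -1")

```text
time: 18.9
ee_pos: [631.1, -116.2, 384.1]
ee_rot: [-180.0, 0.0, 79.7]
contact_force: [0.3, 0.5, -1.3]
width: 19.7
grasp_force: 30.0
```

Past the gate with no contact yet; continuing to the rigid stop.

Request:
servo_tool(plan="0 0 0.006 0 -1;0 0 0.006 0 -1;0 0 0.006 0 -1")

```text
time: 19.27
ee_pos: [631.1, -116.2, 383.9]
ee_rot: [180.0, 0.0, 79.7]
contact_force: [-1.2, 0.6, 2.8]
width: 19.7
grasp_force: 30.0
```

Request:
servo_tool(plan="0 0 0.004 0 -1;0 0 0.004 0 -1;0 0 0.004 0 -1")

```text
time: 19.65
ee_pos: [631.1, -116.2, 383.8]
ee_rot: [180.0, 0.0, 79.7]
contact_force: [-2.3, 1.4, 6.0]
width: 19.5
grasp_force: 30.0
```

Request:
servo_tool(plan="0 0 0.004 0 -1;0 0 0.004 0 -1;0 0 0.004 0 -1")

```text
time: 20.02
ee_pos: [631.1, -116.2, 383.8]
ee_rot: [180.0, 0.0, 79.7]
contact_force: [-3.2, 0.8, 7.4]
width: 20.1
grasp_force: 30.0
```

Request:
servo_tool(plan="0 0 -0.008 0 -1;0 0 -0.008 0 -1;0 0 -0.008 0 -0.3;0 0 -0.008 0 -0.1;0 0 -0.008 0 0;0 0 -0.008 0 0;0 0 -0.008 0 0;0 0 -0.008 0 0")

```text
time: 21.02
ee_pos: [631.1, -116.2, 383.4]
ee_rot: [180.0, 0.0, 79.7]
contact_force: [0.6, -0.7, -0.6]
width: 47.6
grasp_force: 0.0
```

Request:
servo_tool(plan="0 0 -0.1 0 0;0 0 -0.3 0 0;0 0 -0.6 0 0;0 0 -1 0 0;0 0 -1 0 0;0 0 -1 0 0;0 0 -1 0 0;0 0 -1 0 0")

```text
time: 22.02
ee_pos: [631.0, -116.2, 501.7]
ee_rot: [-179.8, -0.0, 79.7]
contact_force: [0.8, 0.2, -1.0]
width: 48.1
grasp_force: 0.0
```

```bash
python3 - <<'E'
from h import *
import cv2
o=ctrl.get_obs();print(o['time'],o['ee_pos'],o['contact_force'])
im=eyes.get_image('wrist');s=eyes.get_image('scene')
a=cv2.resize(im[60:320,130:430],(400,347));b=cv2.resize(s[150:330,200:400],(400,360))[:347]
cv2.imwrite('pics/f.png',np.hstack([a,b])[:,:,::-1])
E
```

```text
22.025 [ 631.04046295 -116.19475336  501.70270374] [ 0.830728    0.24290046 -1.0446275 ]
```

View pics/f.png

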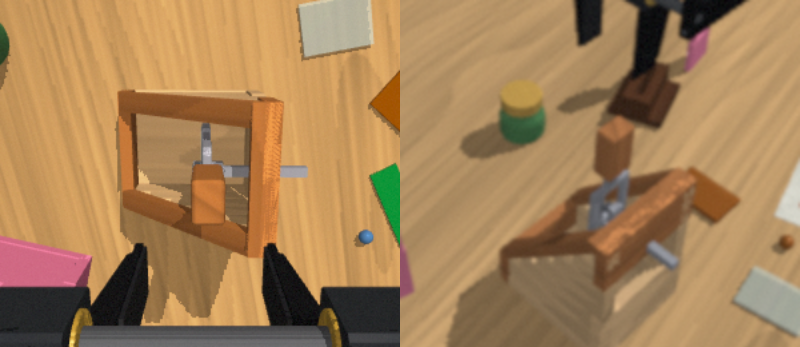

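The mirror hangs upright on the hook in the case: its handle is at (208,195) in the wrist view and (613,150) in the scene view. The gripper is clear, so I'm handing in.

```bash
python3 -c "
from rig import ctrl
print(ctrl.hand_in())"
```

```text
the job is handed in; nothing more can be done
None
```

The mirror hangs on the hook inside the wooden case: the bar passed the gate, stopped rigidly at the bottom under about 8 N, and the job was handed in at about 22 s with the gripper clear. I saw no sign of contact with the frame or walls, and the arm never went near the jar, offcut or screwdriver.

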